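# Seat a keyed shaft in a pulley hub and hold it home

## Task

Take the keyed shaft with the blue knob out of its wooden holder, lower it into the bore of the pulley's hub, turn it until its key slips into the keyway, and push it down against the ejector spring until its collar sits fully home on the hub. The spring pushes the shaft out again when it is let go, so finish while your gripper still holds the shaft pressed fully home, ready for the set screw. Leave the other things on the bench where they are.

Things in the scene. Friction and masses are not known exactly. Their poses are not given: they have to be found in the camera images.
- shaft: Loose steel shaft, 0.13 to 0.24 kg. Origin: centre of its lower tip, z up along it. From the tip: nose 16 mm wide (3.5 mm chamfer); brass key on its -x side from 14 to 38 mm, 5 mm wide, outer face 12 mm from the axis; collar 34 mm wide from 44 to 50 mm; knob above. It starts upright in the holder, hanging by its collar, tip 6 mm above the bench, key within 45 degrees of facing the robot.
- shaft_knob (a point): Middle of the round blue knob, on the shaft's axis 72 mm above its tip, a good grip at any yaw. The knob is 30 mm in diameter, from 50 to 84 mm above the tip. A yellow line on its top and on the collar's edge, from the axis towards the shaft's -x, shows the side of the key.
- shaft_key (a point): Point on the underside of the shaft's collar, above the key, 11 mm from the axis towards the shaft's -x; it meets keyway when the shaft is fully home.
- holder: Fixed square block of light wood, 62 x 62 x 50 mm, with a 27 mm wide through hole in which the shaft stands; the shaft draws straight up out of it at any yaw. Origin: centre of its underside on the bench.
- pulley: Fixed toothed pulley on a grey round base; it does not turn. Origin: centre of the base's underside on the bench, z up the bore's axis. Base 96 mm wide to 12 mm high, toothed rim 68 mm wide to 38.5 mm, hub 40 mm wide to 62 mm. With the shaft fully home, key in keyway, the shaft's tip is 18 mm above this origin and its axes are turned like the pulley's.
- hub_mouth (a point): Centre of the bore at the hub's top face, 62 mm above the pulley's underside; the collar rests on this face when home. Bore 18 mm wide, 50 mm deep. The shaft's nose enters at any yaw for 14 mm; then, unless it is over the keyway, the key stops on this face (tip 48 mm above the pulley's underside).
- keyway (a point): Point over the middle of the keyway at the hub's top face, 11 mm from the bore's axis towards the pulley's -x. The keyway is 7.5 mm wide, reaches to 13.5 mm from the axis and runs the full depth. A yellow line on the hub's top face and side marks it. It lies within 45 degrees of facing the robot.
- ejector (a joint): Downward travel in m of the brass ejector pin (13 mm wide) in the bore: 0 at rest (its top 30 mm below the hub's face), 0.014 pressed right down, where the shaft's collar just reaches the hub. Spring: 4 N at 0 rising to 9 N at 0.014; it lifts the shaft again when not pressed.
- driver_green: Bystander, loose: green-handled screwdriver, 152 x 20 x 19 mm. Origin: centre of its underside.
- cup_screws: Bystander, loose: blue cup of screws, 62 wide, height 31 mm. Origin: centre of its underside.
- kapton_roll: Bystander, loose: amber tape roll lying flat, 60 wide, height 18 mm. Origin: centre of its underside.
- lens_case: Bystander, loose: small grey lens case, 53 x 65 x 25 mm. Origin: centre of its underside.
- driver_red: Bystander, loose: red-handled screwdriver, 172 x 24 x 22 mm. Origin: centre of its underside.
- module_13: Bystander, loose: black and grey camera module, about 24 x 56 x 53 mm. Origin: centre of its underside.
- module_12: Bystander, loose: black and grey camera module, about 24 x 56 x 53 mm. Origin: centre of its underside.
- setting_block: Bystander, loose: grey steel setting block, 25 x 40 x 18 mm. Origin: centre of its underside.
Things that resemble listed ones, but are neither listed nor needed, are in the scene too. Of the things that look like the shaft, the smallest one is meant.

How it is judged (in metres and radians):
On the way:
1. the shaft is drawn up out of the holder (height (world z) of shaft above 0.055 m), for 0.1 s.
At the end, for the whole second after the job is handed in: Gripper still touching the shaft (over 2 N) and pressing it home, at rest: collar within 2 mm of the hub face, ejector down at least 12 of 14 mm, shaft within 0.08 rad of upright and 4 mm of the bore axis, key in keyway (shaft_key within 4.5 mm of keyway) (value of joint ejector above 0.012 m and z of shaft in the frame of pulley below 0.02 m and horizontal distance between shaft and hub_mouth below 0.004 m and distance between shaft_key and keyway below 0.0045 m and angle between shaft's own z axis and vertical below 0.08 rad and contact force between the fingers and shaft above 2 N and linear speed of shaft below 0.02 m/s); the arm keeps its last pose, push and grip.
It fails at once if a bystander is moved more than 30 mm (distance of any of driver_green, cup_screws, kapton_roll, lens_case, driver_red, module_13, module_12, setting_block from where it was at the start of the episode above 0.03 m).
It also fails if it takes over 38 s, if anything falls off the work surface, if the arm or the gripper's body presses on something with over 40 N, if the wrist force passes 120 N, or if a joint passes its speed limit or range.

## Robot

A 6-joint arm with a two-finger parallel gripper is mounted at the origin on a cart in front of the work surface, level with it; the furniture and walls round the work are solid. World frame = base frame: x ahead of the robot, y to its left, z up, the work surface at z = 0. Lengths are in mm, angles in rad, forces in N, time in s.
With the tool pointing down it reaches from about 325 to 875 mm from the base axis. Payload 4.4 kg.
Tool frame: the origin (TCP) lies on the centre line of the jaws, within the pads' length; the fingertips stand ahead of it and the grasp point (between the pads) lies 6 mm ahead of it (ctrl.tcp_to_tips is the z of the fingertips in the tool frame, in mm); z points along the fingers, y is the direction in which the jaws open and shut (so a half turn about z gives the same grasp; the last joint's range is limited). The gripper opens to 85 mm and grips with 20 to 120 N. Pads are 22 mm wide; open, the fingers measure 114 mm over their backs; the gripper's body (76 mm by 85 mm) begins 54 mm behind the grasp point. The pads swing forward as they close: fully open they stand 13 mm farther back than shut.
Start: joints at [1.077, 0.207, 1.542, -0, 1.393, -0.15], TCP at [193.823, 541.35, 223.282] pointing down, gripper open.
Joint ranges: [-2.73, 2.73], [-0.86, 2.22], [0.23, 2.46], [-1.11, 4.25], [0.08, 2.63], [-2.82, 2.82]. Speed limits (rad/s): [2.79, 2.79, 3.14, 3.14, 3.14, 3.14].

## Interface

Orientations are given as a 3x3 rotation matrix whose columns are the frame's x, y, z axes.
In Python, from plant import ctrl, sensors, optics gives the robot as it stands. Calls block until the motion is done:
- ctrl.move_ptp(position, orientation): joint-space move of the TCP to a pose.
- ctrl.move_l(position, rot=None, vel=150, threshold=None): straight line of the TCP; rot=None keeps the orientation; vel is the mean speed in mm/s. With threshold (N) it stops when the force on the tool has changed by that much, and returns True; else False.
- ctrl.set_joints(angles): joint-space move.
- ctrl.gripper_to(opening, force=None): finger opening in mm; force is the grip in N (None keeps the last); returns when the fingers have stopped.
- ctrl.hold(seconds).
- ctrl.solve_ik(position, orientation): joint angles nearest the present ones, or None.
- sensors.read_state(): the state.
- optics.grab_frame(name): name is "scene" or "top" or "wrist"; returns (picture, depth): 400x640x3 uint8, red, green, blue; 400x640 float32, mm along the optical axis (not along the pixel's ray), 0 where there is no reading.
- optics.camera_params(name): a dict with "mtx" (3x3 intrinsics, pixels), "R" (3x3) and "t" (3): a world point X has camera coordinates R X + t; the wrist camera has in their place "T_tool_cam" (4x4, takes a point from camera to tool coordinates, whose origin is the TCP and whose axes are the flange's). Camera axes: x right, y down, z forward; pixel columns grow to the right and rows downward; lengths in mm; the calibration is good to about 2 mm. A picture is of the moment at which its call begins: read the wrist's pose just before it. camera_params takes no time and is no camera call.
A pose or a line that the arm cannot do raises ctrl.MotionError and nothing moves.
- ctrl.finish_job(): hands the job in, once; it reports no verdict.
The state is a dict: "t": time; "q": joint angles; "qvel": joint speeds; "tau": joint torques, N m; "eef_pos": TCP position; "eef_rot": TCP orientation; "force": force on the tool from outside, world axes, zero at the start; "wrist_torque": the same for the moment, N m; "grip_width": finger opening in mm.
Only numpy, scipy, OpenCV 4.12 (cv2) and the standard library are available. Lean on these libraries where they do the work, as an engineer would, in place of code of your own. Each camera call takes 0.05 s, during which the arm holds its last target.

## Working session

There is one attempt and no reset: what is moved stays moved. The work goes in short steps, each a Python script; the robot and the scene stay as the last script left them, time stands still between calls to the robot, and variables do not carry over. Pictures are saved under pics/ and viewed, and the job is handed in when it is done.

```bash
ls; mkdir -p pics; cat > h.py <<'E'
import numpy as np, cv2
from plant import ctrl, sensors, optics
def save(n,im): cv2.imwrite('pics/'+n+'.png',cv2.cvtColor(im,cv2.COLOR_RGB2BGR))
def cam(name,state=None):
    p=optics.camera_params(name); K=np.array(p['mtx'])
    if 'R' in p:
        R=np.array(p['R']);t=np.array(p['t']).ravel()
        return K,R.T,-R.T@t
    T=np.array(p['T_tool_cam']); Rt=np.array(state['eef_rot']); 
    return K,Rt@T[:3,:3],Rt@T[:3,3]+np.array(state['eef_pos'])
def plane(c,uv,z):
    K,R,o=c; d=R@np.linalg.inv(K)@np.array([uv[0],uv[1],1.]); return o+d*(z-o[2])/d[2]
def proj(c,X):
    K,R,o=c; p=K@(R.T@(np.array(X)-o)); return p[:2]/p[2]
def dpt(c,uv,d):
    K,R,o=c; return o+R@np.linalg.inv(K)@np.array([uv[0],uv[1],1.])*d
E
python3 - <<'E'
from h import *
for n in ('scene','top'):
    im,d=optics.grab_frame(n); save(n+'0',im); np.save(n+'0.npy',d); np.save(n+'0im.npy',im)
    c=cam(n); print(n,c[2],c[0][0,0],c[1][:,2])
s=sensors.read_state(); print(s['t'],s['eef_pos'],s['eef_rot'],ctrl.tcp_to_tips)
im,d=optics.grab_frame('wrist'); save('wrist0',im)
print(optics.camera_params('wrist'))
E
```

```text
pics
scene [  82.16492854 -314.66837833  699.70199576] 413.57506856259624 [ 0.45994057  0.61095432 -0.64435199]
top [ 479.55165793  290.31396386 1093.26044341] 361.60417781207235 [ 0.08866481 -0.00641796 -0.99604084]
0.1 [193.45726644 540.71050666 222.19037597] [[-9.41489153e-01  3.37041682e-01 -1.03937426e-03]
 [ 3.37043113e-01  9.41487309e-01 -1.89385680e-03]
 [ 3.40248998e-04 -2.13335957e-03 -9.99997667e-01]] 25.0
{'mtx': array([[323.79144458,   0.        , 315.71654668],
       [  0.        , 323.79144458, 202.70942883],
       [  0.        ,   0.        ,   1.        ]]), 'T_tool_cam': array([[ 7.06940642e-04, -9.57831704e-01, -2.87328953e-01,
         7.17840568e+01],
       [ 9.99999749e-01,  6.91785335e-04,  1.54271045e-04,
        -1.06764494e+00],
       [ 5.10042582e-05, -2.87328990e-01,  9.57831952e-01,
        -1.50643566e+02],
       [ 0.00000000e+00,  0.00000000e+00,  0.00000000e+00,
         1.00000000e+00]])}
```

View pics/scene0.png

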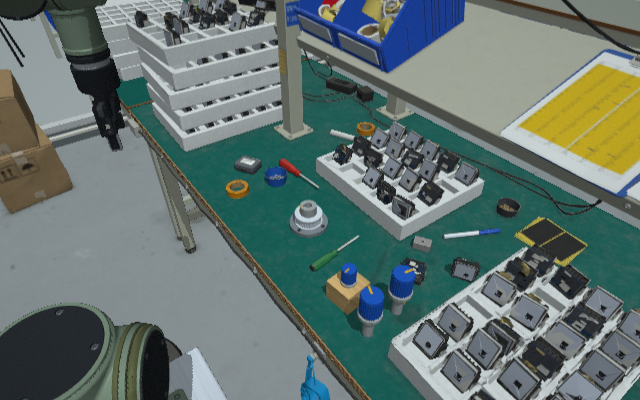

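View pics/top0.png

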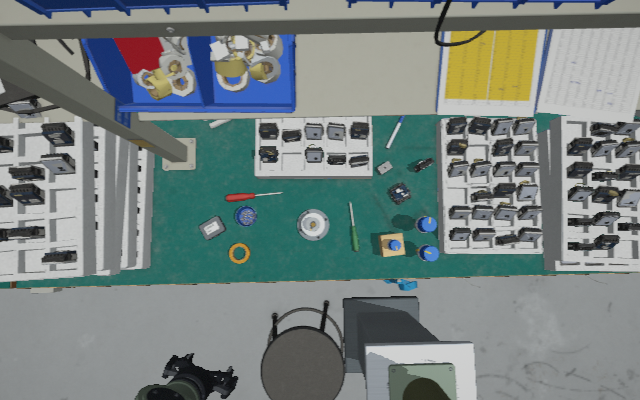

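View pics/wrist0.png

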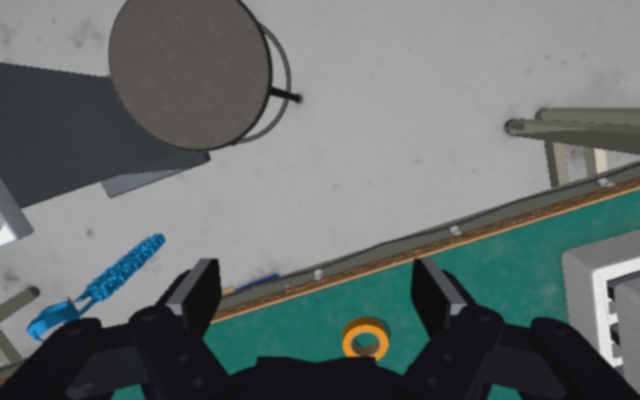

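Candidates for the blue-knobbed shaft, as scene / top pixels: (349,275) / (394,245), small and standing in the wooden block; (371,303) / (428,253), larger; (402,282) / (427,224), larger. By the description it is the first. The screw cup at scene (276,177) is not a shaft. Next I check the choice in a close crop and measure.

```bash
python3 - <<'E'
from h import *
a=np.load('scene0im.npy');b=np.load('top0im.npy')
A=cv2.resize(a[170:350,270:430],None,fx=3,fy=3,interpolation=cv2.INTER_CUBIC)
B1=cv2.resize(b[200:270,370:445],None,fx=4.6,fy=4.6,interpolation=cv2.INTER_CUBIC)[:270,:320]
B2=cv2.resize(b[200:250,285:345],None,fx=5.3,fy=5.3,interpolation=cv2.INTER_CUBIC)[:265,:318]
o=np.zeros((540,800,3),np.uint8);o[:540,:480]=A;o[:B1.shape[0],480:480+B1.shape[1]]=B1;o[270:270+B2.shape[0],480:480+B2.shape[1]]=B2
save('crop0',o)
for n,im in(('scene',a),('top',b)):
    c=cam(n);h=cv2.cvtColor(im,cv2.COLOR_RGB2HSV)
    m=cv2.inRange(h,(105,150,60),(125,255,255)); k,l,st,ce=cv2.connectedComponentsWithStats(m)
    for i in range(1,k):
        if st[i,4]>30 and st[i,1]>150: print(n,st[i],ce[i],plane(c,ce[i],90 if n=='top' else 78))
c=cam('top');print('hub guess',plane(c,(313,224),62))
E
```

```text
scene [265 167  21  20 281] [275.51601423 175.96797153] [496.54456076 429.6992937   78.        ]
scene [602 175  38  22 129] [623.94573643 188.28682171] [1153.73468944 -121.07549865   78.        ]
scene [479 229  21   6  88] [488.86363636 231.07954545] [760.49314808 -16.12835714  78.        ]
scene [341 263  16  22 269] [348.63568773 273.57249071] [441.08927096  73.64573547  78.        ]
scene [390 263  25  35 641] [401.65054602 280.98595944] [510.5912004   -0.87271305  78.        ]
scene [359 286  26  34 685] [371.02919708 303.05255474] [429.52422506  -3.82814187  78.        ]
top [236 206  18  20  85] [241.65882353 213.96470588] [538.91798265 501.79456924  90.        ]
top [418 217  19  15 211] [426.6492891  224.56398104] [497.98175125 -10.52972459  90.        ]
top [389 240  11  10  77] [393.83116883 244.28571429] [445.75894618  82.76479887  90.        ]
top [420 246  19  15 209] [429.16746411 252.88995215] [420.00739233 -13.66259127  90.        ]
hub guess [507.41541777 304.91876222  62.        ]
```

View pics/crop0.png

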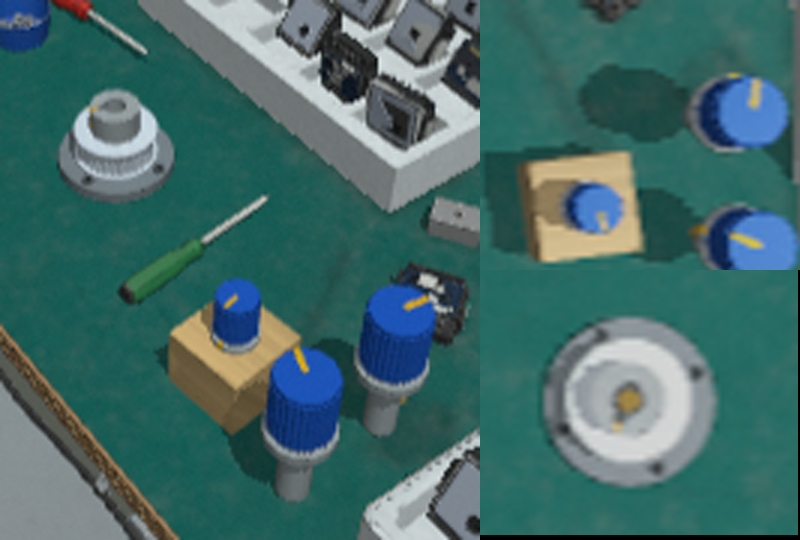

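The crop shows the small knob seated in the wooden block, so the choice holds. Its yellow mark points about towards the robot. Next I look closely at the hub and the knob with the wrist camera.

```bash
python3 - <<'E'
from h import *
R=np.array([[0,1,0],[1,0,0],[0,0,-1.]]).astype(float)
for n,p in (('pul',(505,303,230)),('sh',(444,79,240))):
    print(ctrl.solve_ik(p,R))
    ctrl.move_ptp(p,R); s=sensors.read_state(); im,d=optics.grab_frame('wrist'); save('w_'+n,im)
    np.savez('w_'+n,im=im,d=d,pos=s['eef_pos'],rot=s['eef_rot']); print(s['t'],s['q'],s['eef_pos'])
E
```

```text
[ 3.93523675e-01  2.30724454e-01  1.49829396e+00 -4.44089210e-16
  1.41257424e+00  3.93523675e-01]
1.6083 [3.95096691e-01 2.30554436e-01 1.49862631e+00 5.97565300e-04
 1.41271257e+00 3.93336232e-01] [504.26402983 303.89326101 229.94007623]
[-1.62403939e-02 -7.84041006e-02  1.80880057e+00 -4.44089210e-16
  1.41119618e+00 -1.62403939e-02]
2.5833 [-1.48675442e-02 -7.81735658e-02  1.80789346e+00  7.16216659e-04
  1.41077993e+00 -1.57555211e-02] [444.46959641  79.82998447 240.33212247]
```

View pics/w_pul.png

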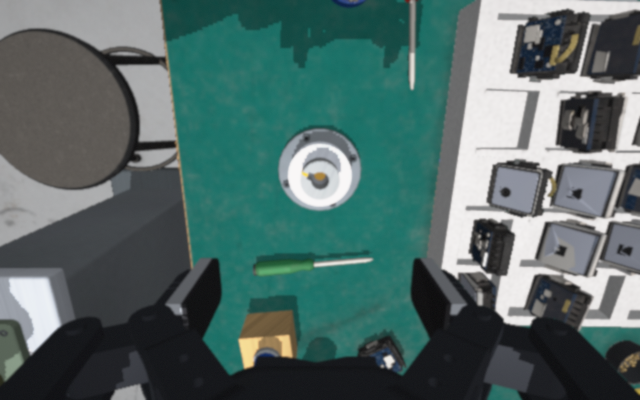

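View pics/w_sh.png

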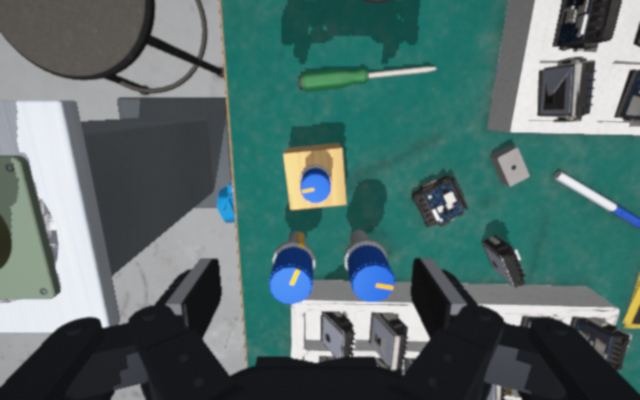

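The hub is at w_pul (320,178), its yellow line pointing left and slightly up. The knob is at w_sh (315,186), its mark pointing left and slightly down. Now the measurement.

```bash
python3 - <<'E'
from h import *
out=[]
for n,x0,y0,w in (('pul',275,125,90),('sh',275,140,75)):
    D=np.load(f'w_{n}.npz'); s=dict(eef_pos=D['pos'],eef_rot=D['rot']); c=cam('wrist',s)
    np.savez('c_'+n,*c)
    im=D['im']; d=D['d']; f=400//w
    cr=cv2.resize(im[y0:y0+w,x0:x0+w],(400,400),interpolation=cv2.INTER_CUBIC); out.append(cr)
    h=cv2.cvtColor(im,cv2.COLOR_RGB2HSV)
    my=cv2.inRange(h,(15,110,100),(35,255,255)); mask=np.zeros_like(my);mask[y0:y0+w,x0:x0+w]=1
    # height map via depth
    K,R,o=c; v,u=np.mgrid[0:400,0:640]; ray=np.stack([(u-K[0,2])/K[0,0],(v-K[1,2])/K[1,1],np.ones_like(u)],-1)
    P=o+(ray*d[...,None])@R.T; Z=P[...,2]
    if n=='sh':
        m=cv2.inRange(h,(100,130,60),(125,255,255))*mask
        top=(mask>0)&(Z>80)&(Z<100); print('top Z',np.median(Z[top]),top.sum())
        print('depth top centroid',P[top].mean(0), 'extent',P[top].min(0),P[top].max(0))
        vt,ut=np.nonzero(m); print('blue bbox',ut.min(),ut.max(),vt.min(),vt.max())
    else:
        top=(mask>0)&(Z>57)&(Z<67); print('hub Z',np.median(Z[top]),top.sum())
        print('centroid',P[top].mean(0),'ext',P[top].min(0),P[top].max(0))
    yy=((my>0)&(mask>0)&(top))
    k,l,st,ce=cv2.connectedComponentsWithStats(yy.astype(np.uint8))
    for i in range(1,k):
        if st[i,4]>2: print('yellow',st[i],ce[i],plane(c,ce[i],90 if n=='sh' else 62),P[l==i].mean(0))
save('crop1',np.hstack(out))
E
```

```text
hub Z 61.9038361757423 980
centroid [509.19447114 304.39307535  61.8051078 ] ext [489.32323315 283.88270088  57.01249495] [528.78605911 323.75875245  64.15225244]
yellow [303 173   5   3  10] [304.8 174. ] [494.27597836 310.08690053  62.        ] [494.27769055 310.093507    62.03172196]
top Z 89.9136017548559 765
depth top centroid [444.80431978  77.22963169  89.47103737] extent [430.39860917  61.52554632  80.00060961] [459.58880904  90.94230793  92.27889577]
blue bbox 301 329 169 201
yellow [302 189  11   3  19] [307.21052632 190.05263158] [437.50353577  74.03092296  90.        ] [437.51246608  74.16379968  90.51990604]
```

View pics/crop1.png

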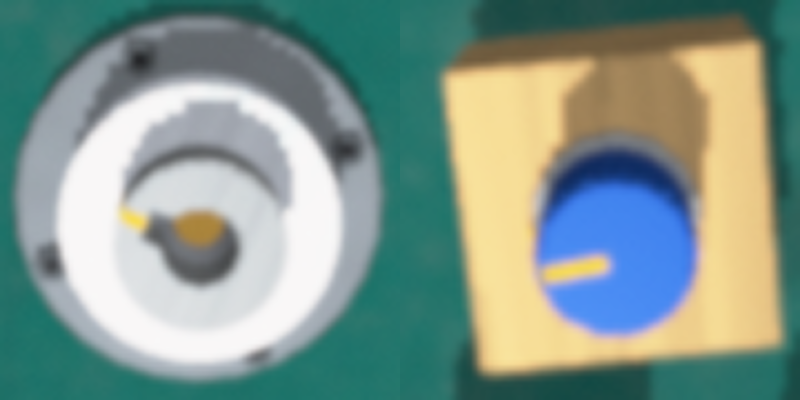

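```bash
python3 - <<'E'
from h import *
D=np.load('w_sh.npz'); c=cam('wrist',dict(eef_pos=D['pos'],eef_rot=D['rot'])); d=D['d'];K,R,o=c
h=cv2.cvtColor(D['im'],cv2.COLOR_RGB2HSV)
v,u=np.mgrid[0:400,0:640]; ray=np.stack([(u-K[0,2])/K[0,0],(v-K[1,2])/K[1,1],np.ones_like(u)],-1)
P=o+(ray*d[...,None])@R.T
for b in ((270,235,320,305),(345,235,400,305)):
    m=np.zeros((400,640),bool);m[b[1]:b[3],b[0]:b[2]]=1; m&=(h[...,1]>130)&(h[...,0]>100)&(h[...,0]<125)
    q=P[m]; zt=np.percentile(q[:,2],90); q=q[q[:,2]>zt-5]; print(zt,q.min(0),q.max(0))
m=np.zeros((400,640),bool);m[150:215,275:350]=1; m&=(P[...,2]>88)&(P[...,2]<93)
q=P[m];print('knob',q.min(0),q.max(0),q.mean(0))
# closer view
Rm=np.array(D['rot'])
R0=np.array([[0,1,0],[1,0,0],[0,0,-1.]])
ctrl.move_l((445,92,165),R0); s=sensors.read_state(); im,d=optics.grab_frame('wrist'); save('w_sh2',im)
np.savez('w_sh2',im=im,d=d,pos=s['eef_pos'],rot=s['eef_rot']); print(s['t'],s['eef_pos'],s['force'])
E
```

```text
119.06109912000986 [401.35335065 -31.80964927 114.06311243] [444.93168505 151.24059984 391.02750197]
119.10996601173996 [444.93168505 -29.15552033 114.13054586] [520.99665863 151.24059984 391.02750197]
knob [430.49882902  61.52554632  88.07637769] [458.50494229  90.41480556  92.27889577] [444.75413399  76.27253807  89.99491707]
3.2917 [445.62966965  92.37808886 165.44033397] [-0.05033975  0.01663907  1.10956279]
```

View pics/w_sh2.png

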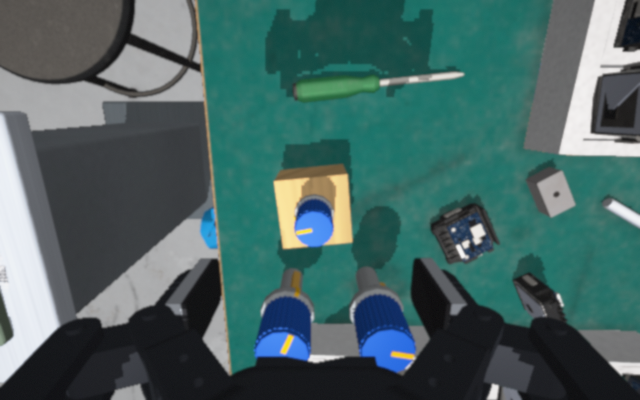

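The big knobs top out at z=119, below the gripper body at 132 when it grasps, so there is clearance. The knob is now at w_sh2 (314,229). I refine the mark direction.

```bash
python3 - <<'E'
from h import *
def meas(f,box,zlo,zhi,zp):
    D=np.load(f); c=cam('wrist',dict(eef_pos=D['pos'],eef_rot=D['rot'])); d=D['d'];K,R,o=c
    h=cv2.cvtColor(D['im'],cv2.COLOR_RGB2HSV)
    v,u=np.mgrid[0:400,0:640]; ray=np.stack([(u-K[0,2])/K[0,0],(v-K[1,2])/K[1,1],np.ones_like(u)],-1)
    W=ray@R.T; P=o+W*d[...,None]; Q=o+W*((zp-o[2])/W[...,2])[...,None]
    m=np.zeros((400,640),bool); m[box[1]:box[3],box[0]:box[2]]=1
    t=m&(P[...,2]>zlo)&(P[...,2]<zhi)
    cn,_=cv2.findContours(t.astype(np.uint8),cv2.RETR_EXTERNAL,cv2.CHAIN_APPROX_NONE)
    cn=max(cn,key=cv2.contourArea)[:,0]; (cx,cy),r=cv2.minEnclosingCircle(np.float32([Q[b,a,:2] for a,b in cn])); 
    pts=np.float64([Q[b,a,:2] for a,b in cn]); A=np.c_[2*pts,np.ones(len(pts))]; sol=np.linalg.lstsq(A,(pts**2).sum(1),rcond=None)[0]
    print(f,'minenc',cx,cy,r,'fit',sol[:2],np.sqrt(sol[2]+sol[:2]@sol[:2]))
    y=t&(h[...,0]>15)&(h[...,0]<35)&(h[...,1]>90)&(h[...,2]>100)
    k,l,st,ce=cv2.connectedComponentsWithStats(y.astype(np.uint8))
    for i in range(1,k):
        if st[i,4]<5: continue
        p=Q[l==i][:,:2]; w=p-sol[:2]; a=np.degrees(np.arctan2(-w.mean(0)[1],-w.mean(0)[0]))
        uu,s,vt=np.linalg.svd(p-p.mean(0)); e=vt[0]*-np.sign(vt[0,0])
        print('  yellow n',len(p),p.mean(0),'angle from centre',a,'line',np.degrees(np.arctan2(-e[1],-e[0])),s)
meas('w_sh.npz',(275,140,350,215),87.5,94,90)
meas('w_sh2.npz',(280,190,350,255),87.5,94,90)
meas('w_pul.npz',(275,125,365,215),58.5,66,62)
E
```

```text
w_sh.npz minenc 444.8052062988281 76.60176849365234 14.76882266998291 fit [444.77127428  76.32636304] 14.034449077131661
  yellow n 22 [437.56345499  73.99426214] angle from centre 17.929066547335054 line 9.327355339832586 [13.55436419  2.64136114]
w_sh2.npz minenc 444.9198913574219 76.72542572021484 14.92499828338623 fit [444.79780388  76.62288638] 14.172050471073684
  yellow n 44 [437.25679971  74.00303092] angle from centre 19.15797690458711 line 11.91492873919794 [21.51788072  4.39959418]
w_pul.npz minenc 508.7938537597656 304.1707763671875 20.148868560791016 fit [508.9347449  304.17235658] 19.622284895722046
  yellow n 15 [494.145064   310.08718126] angle from centre -21.79791047899859 line -29.668662170039127 [6.41460464 2.91399591]
```

```bash
python3 - <<'E'
from h import *
R0=np.array([[0,1,0],[1,0,0],[0,0,-1.]])
def rep(t):
    s=sensors.read_state(); print(t,round(s['t'],2),np.round(s['eef_pos'],2),'w',round(s['grip_width'],2),'F',np.round(s['force'],2),'T',np.round(s['wrist_torque'],2))
ctrl.move_l((445,76.7,130),R0)
ctrl.move_l((445,76.7,85.5),R0,vel=80,threshold=8); rep('down')
ctrl.gripper_to(20,80); rep('grip')
ctrl.move_l((445,76.7,110),R0,vel=80); rep('up1')
ctrl.move_l((445,76.7,200),R0,vel=150); rep('up2')
s=sensors.read_state(); im,d=optics.grab_frame('wrist'); save('w_held',im)
im,d=optics.grab_frame('scene'); save('s_held',cv2.resize(im[180:340,250:450],(800,640))[:600])
E
```

```text
down 4.46 [445.39  76.78  85.78] w 85.38 F [1.39 0.33 0.43] T [-0.03  0.   -0.02]
grip 5.09 [445.    76.69  85.52] w 19.95 F [-0.13  0.   -0.32] T [ 0.02 -0.01 -0.04]
up1 5.55 [445.4   76.72 110.48] w 19.85 F [-0.45 -0.08 -0.25] T [-0.01  0.03  0.  ]
up2 6.3 [444.14  76.7  198.92] w 20.18 F [-0.34  0.07 -0.57] T [ 0.03 -0.03 -0.02]
```

View pics/s_held.png

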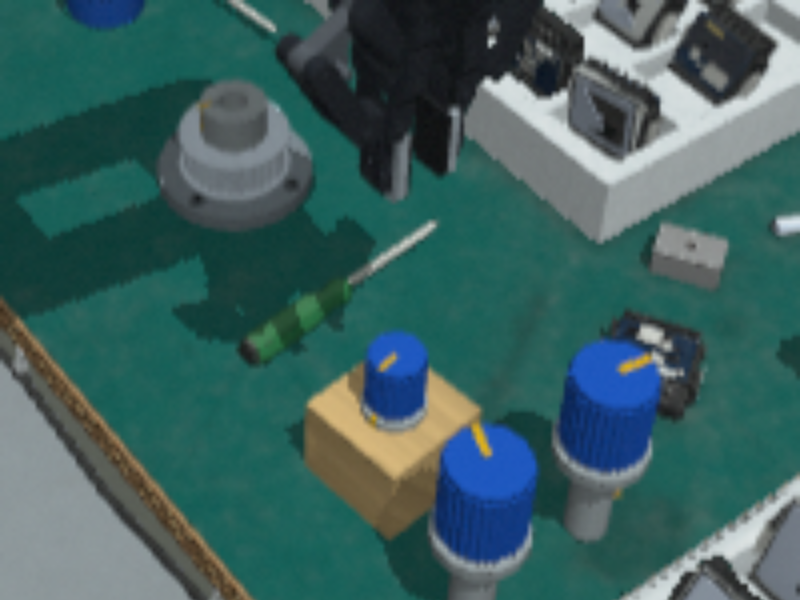

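View pics/w_held.png

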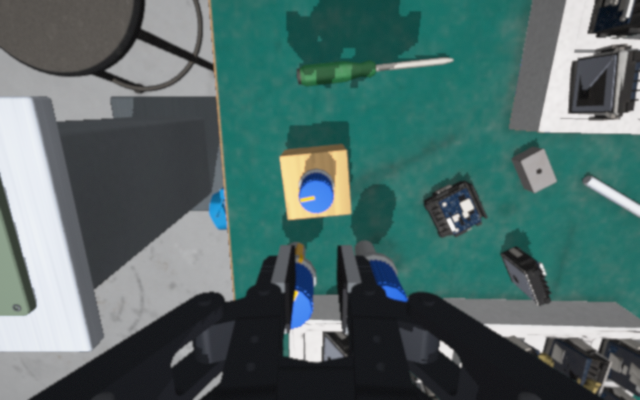

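The jaws closed to 20 mm without touching, and the knob has not moved (w_held (316,192)). So the grasp point is not where I assumed. I check where the fingertips really are in both views.

```bash
python3 - <<'E'
from h import *
s=sensors.read_state(); im,d=optics.grab_frame('wrist'); c=cam('wrist',s); im2,_=optics.grab_frame('scene'); c2=cam('scene')
print(s['t'],s['eef_pos'],s['eef_rot'],s['grip_width'])
tcp=np.array(s['eef_pos'])
a=im.copy();b=im2.copy()
for z,col in((25,(255,0,0)),(6,(255,255,0)),(-40,(0,255,255))):
    p=tcp+np.array(s['eef_rot'])@[0,0,z]
    u=proj(c,p);u2=proj(c2,p);print(z,p,u,u2)
    cv2.circle(a,tuple(np.int32(u)),2,col,-1);cv2.circle(b,tuple(np.int32(u2)),2,col,-1)
A=cv2.resize(a[190:340,220:420],(400,300));o=np.hstack([A,cv2.resize(b[150:300,300:500],(400,300))]) 
save('tips',o)
K,R,o_=c
for v in range(240,330,8):
    print(v,[ (uu,[int(x) for x in np.array(s['eef_rot']).T@(dpt(c,(uu,v),d[v,uu])-tcp)]) for uu in (282,290,340,348)])
E
```

```text
6.4 [443.75950293  76.70267367 198.35051023] [[ 6.29141981e-05  9.99994365e-01 -3.35646787e-03]
 [ 9.99999996e-01 -6.27077399e-05  6.16157758e-05]
 [ 6.14049521e-05 -3.35647173e-03 -9.99994365e-01]] 20.256061059503438
25 [443.67559123  76.70421407 173.3506511 ] [314.17091725 233.83785855] [351.06127391 237.15756427]
6 [443.73936412  76.70304337 192.35054404] [314.03983018 247.50098868] [351.61713043 229.50522687]
-40 [443.89376164  76.70020904 238.35028484] [313.56624188 296.86282429] [353.04290506 209.87694513]
240 [(282, [-78, -38, 198]), (290, [-78, -28, 197]), (340, [-77, 29, 197]), (348, [-77, 38, 196])]
248 [(282, [9, -14, -15]), (290, [9, -10, -15]), (340, [9, 11, -15]), (348, [9, 15, -14])]
256 [(282, [9, -13, -22]), (290, [9, -10, -23]), (340, [9, 11, -23]), (348, [9, 14, -24])]
264 [(282, [9, -13, -30]), (290, [9, -9, -31]), (340, [9, 10, -31]), (348, [10, 13, -32])]
272 [(282, [10, -12, -39]), (290, [9, -9, -36]), (340, [6, 10, -31]), (348, [9, 13, -37])]
280 [(282, [9, -11, -43]), (290, [6, -9, -37]), (340, [3, 10, -32]), (348, [9, 12, -43])]
288 [(282, [7, -11, -45]), (290, [3, -9, -38]), (340, [0, 10, -33]), (348, [6, 12, -44])]
296 [(282, [5, -11, -47]), (290, [0, -9, -39]), (340, [-3, 10, -34]), (348, [5, 12, -48])]
304 [(282, [5, -10, -53]), (290, [-3, -9, -40]), (340, [-6, 10, -35]), (348, [3, 12, -50])]
312 [(282, [2, -10, -52]), (290, [-5, -9, -41]), (340, [-8, 10, -37]), (348, [0, 12, -50])]
320 [(282, [0, -11, -53]), (290, [-9, -9, -41]), (340, [-11, 10, -38]), (348, [-1, 12, -52])]
328 [(282, [-2, -10, -54]), (290, [-11, -9, -43]), (340, [-155, 27, 142]), (348, [-4, 12, -53])]
```

View pics/tips.png

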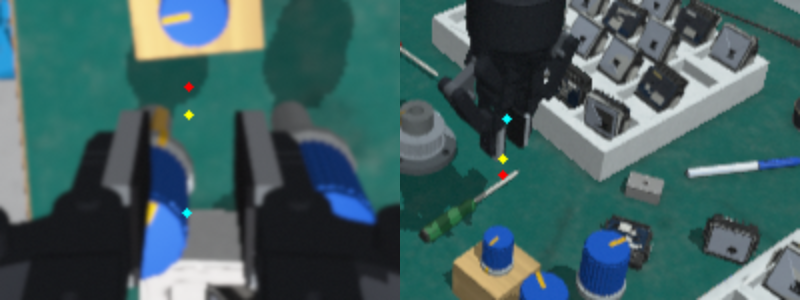

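The wrist depth puts the fingertips at tool z ≈ -13, not the stated +25. That explains closing above the knob: the tips were at about z=98 and the knob top is at 90. I check this in the scene view before relying on it.

```bash
python3 - <<'E'
from h import *
s=sensors.read_state(); im2,dd=optics.grab_frame('scene'); c2=cam('scene')
tcp=np.array(s['eef_pos']);Rr=np.array(s['eef_rot'])
x0,y0=325,195
B=cv2.resize(im2[y0:y0+50,x0:x0+66],(800,606),interpolation=cv2.INTER_CUBIC)[:600]
for z,col in((-13,(255,0,0)),(0,(255,255,0)),(25,(0,255,0))):
  for x in(-11,11):
    for y in(-10,10):
      u=(proj(c2,tcp+Rr@[x,y,z])-[x0,y0]+.5)*800/66; cv2.circle(B,tuple(np.int32(u)),5,col,-1)
save('tips2',B)
# scene depth -> tool-frame lowest points near gripper
K,R,o=c2; v,u=np.mgrid[0:400,0:640]; ray=np.stack([(u-K[0,2])/K[0,0],(v-K[1,2])/K[1,1],np.ones_like(u)],-1)
P=o+(ray*dd[...,None])@R.T; T=(P-tcp)@Rr
m=(abs(T[...,0])<25)&(abs(T[...,1])<45)&(T[...,2]<60)&(T[...,2]>-70)&(dd>0)
q=T[m]; print(m.sum(), np.percentile(q[:,2],[50,90,95,98,100])); q=q[q[:,2]>np.percentile(q[:,2],93)]; print(np.round(q[:12]))
print(sensors.read_state()['t'])
E
```

```text
739 [-46.20523297 -18.91486142 -14.6916302  -11.73856914  -7.48238169]
[[ 10.  10. -13.]
 [  9.   9. -12.]
 [  6.   8. -15.]
 [  4.   9. -16.]
 [  8.   9. -10.]
 [  5.   8. -13.]
 [  4.   9. -13.]
 [ -8.  20. -16.]
 [  6.   9. -10.]
 [  3.   9. -12.]
 [  1.   9. -13.]
 [ -2.   9. -16.]]
6.55
```

View pics/tips2.png

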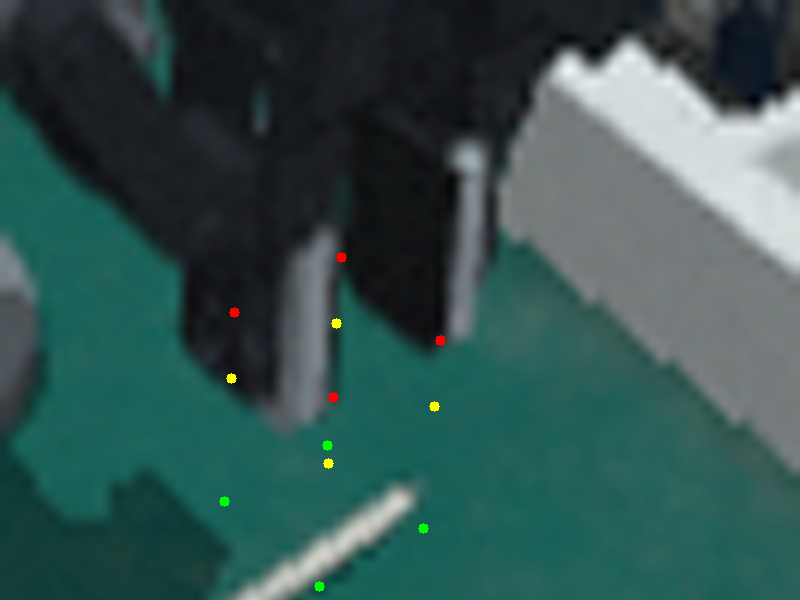

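Both views agree: the tips are at about -11 to -13, and laterally centred. So the real fingers sit about 36 mm behind where the stated frame puts them. To grip the knob's middle (z=78) the TCP must go to about z=49. I retry, with a force guard on the descent.

```bash
cat >> h.py <<'E'
R0=np.array([[0,1,0],[1,0,0],[0,0,-1.]])
def rep(t):
    s=sensors.read_state(); print(t,round(s['t'],2),np.round(s['eef_pos'],2),'w',round(s['grip_width'],2),'F',np.round(s['force'],2),'T',np.round(s['wrist_torque'],2)); return s
E
python3 - <<'E'
from h import *
ctrl.gripper_to(65,80)
ctrl.move_l((445,76.7,100),R0)
print(ctrl.move_l((445,76.7,49),R0,vel=60,threshold=8)); rep('down')
ctrl.gripper_to(20,80); s=rep('grip')
if s['grip_width']>26:
    ctrl.move_l((445,76.7,75),R0,vel=80); rep('up1')
    ctrl.move_l((445,76.7,145),R0,vel=150); rep('up2')
    im,d=optics.grab_frame('wrist'); save('w_held2',im)
    im,d=optics.grab_frame('scene'); save('s_held2',cv2.resize(im[160:320,270:430],(600,600)))
E
```

```text
False
down 8.87 [445.41  76.7   49.27] w 64.96 F [-0.33 -0.7   0.35] T [ 0.05  0.01 -0.05]
grip 9.29 [445.34  76.71  49.64] w 27.88 F [-2.12 -0.4   5.68] T [ 0.04  0.32 -0.  ]
up1 9.77 [444.91  76.69  74.95] w 28.07 F [ 0.35  0.88 -2.98] T [-0.02  0.01  0.04]
up2 10.38 [444.17  76.72 144.07] w 28.04 F [-0.38  0.94 -2.58] T [ 0.03 -0.01 -0.02]
```

```bash
ls pics
```

```text
crop0.png
crop1.png
s_held.png
s_held2.png
scene0.png
tips.png
tips2.png
top0.png
w_held.png
w_held2.png
w_pul.png
w_sh.png
w_sh2.png
wrist0.png
```

View pics/s_held2.png

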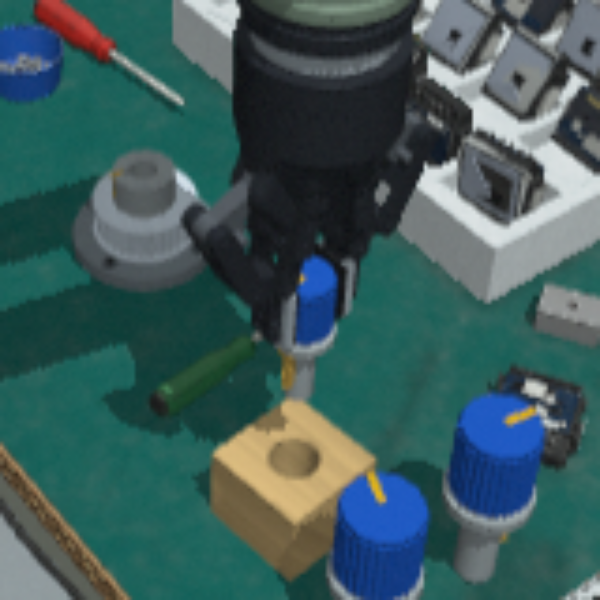

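View pics/w_held2.png

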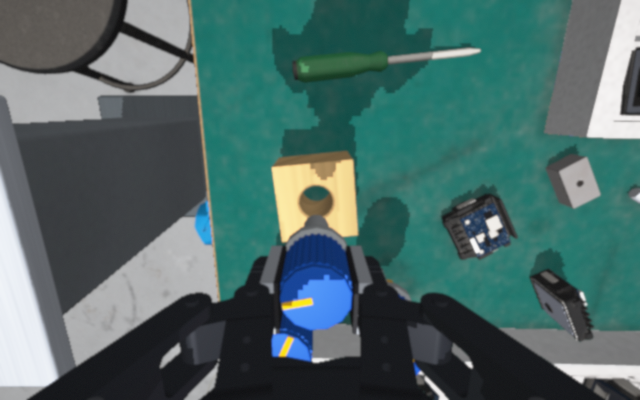

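The shaft is held and drawn out: 28 mm grip, about 2.6 N of weight. In the wrist view the knob top is at (318,295) with its yellow mark, and the nose is just visible at (318,220). Next I measure the axis offset, tilt and key angle as held.

```bash
python3 - <<'E'
from h import *
s=sensors.read_state(); im,d=optics.grab_frame('wrist'); c=cam('wrist',s); tcp=np.array(s['eef_pos']);Rr=np.array(s['eef_rot'])
np.savez('w_h3',im=im,d=d,pos=tcp,rot=Rr)
K,R,o=c; v,u=np.mgrid[0:400,0:640]; ray=np.stack([(u-K[0,2])/K[0,0],(v-K[1,2])/K[1,1],np.ones_like(u)],-1)
W=ray@R.T; P=o+W*d[...,None]; T=(P-tcp)@Rr
h=cv2.cvtColor(im,cv2.COLOR_RGB2HSV)
box=np.zeros((400,640),bool); box[225:340,270:365]=1
bl=box&(h[...,0]>100)&(h[...,0]<125)&(h[...,1]>130)
q=T[bl]; hist,e=np.histogram(q[:,2],np.arange(-60,20,2)); print([(int(a),int(b)) for a,b in zip(e,hist) if b>10])
zt=np.median(q[q[:,2]<np.percentile(q[:,2],40)][:,2]); print('top toolz',zt)
t=bl&(abs(T[...,2]-zt)<3)
q=T[t]; print('top ext',q.min(0),q.max(0),q.mean(0))
y=box&(h[...,0]>15)&(h[...,0]<35)&(h[...,1]>110)&(abs(T[...,2]-zt)<4)
p=T[y][:,:2]; print(len(p),p.mean(0)); uu,sv,vt=np.linalg.svd(p-p.mean(0)); print('line dir tool',vt[0],sv, p.min(0),p.max(0))
cr=im[190:345,255:380]; save('h3',cv2.resize(cr,(480,595),interpolation=cv2.INTER_CUBIC))
E
```

```text
[(-44, 19), (-42, 2418), (-40, 1111), (-38, 257), (-36, 151), (-34, 162), (-32, 131), (-30, 150), (-28, 125), (-26, 130), (-24, 119), (-22, 112), (-20, 116), (-18, 108), (-16, 103), (-14, 90), (-12, 73)]
top toolz -40.5595718567522
top ext [-15.18250039 -13.42339067 -43.43026413] [ 14.67645901  14.99390525 -37.5598799 ] [  0.85945093   1.4178584  -40.20591931]
183 [-2.3691206  -6.71477962]
line dir tool [-0.21277022 -0.97710226] [45.80583123 11.97861153] [ -6.07515064 -12.44212978] [ 0.03700864 -0.9880811 ]
```

View pics/h3.png

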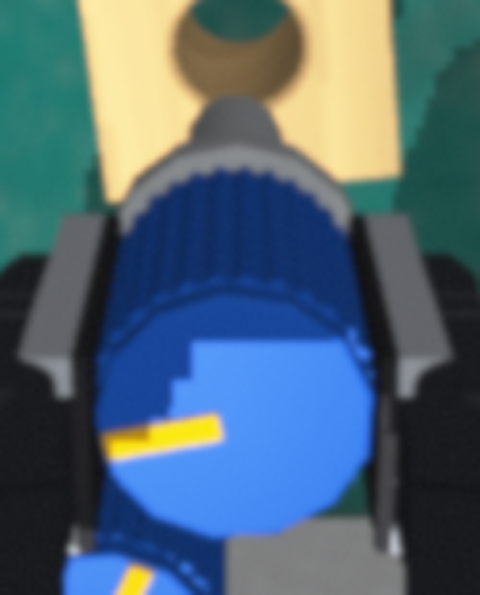

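```bash
python3 - <<'E'
from h import *
ctrl.move_l((509,225,145),R0,vel=250); s=rep('near'); im,d=optics.grab_frame('wrist'); np.savez('w_p2',im=im,d=d,pos=s['eef_pos'],rot=s['eef_rot']); save('w_p2',im)
c=cam('wrist',s)
K,R,o=c; v,u=np.mgrid[0:400,0:640]; ray=np.stack([(u-K[0,2])/K[0,0],(v-K[1,2])/K[1,1],np.ones_like(u)],-1)
W=ray@R.T; P=o+W*d[...,None]; Q=o+W*((62-o[2])/W[...,2])[...,None]
m=(np.hypot(P[...,0]-509,P[...,1]-304)<26)&(abs(P[...,2]-62)<3)
h=cv2.cvtColor(im,cv2.COLOR_RGB2HSV)
cn,_=cv2.findContours(m.astype(np.uint8),cv2.RETR_EXTERNAL,cv2.CHAIN_APPROX_NONE)
cn=max(cn,key=cv2.contourArea)[:,0]; print(cn.min(0),cn.max(0)); pts=np.array([Q[b,a,:2] for a,b in cn]); A=np.c_[2*pts,np.ones(len(pts))]; sol=np.linalg.lstsq(A,(pts**2).sum(1),rcond=None)[0]
print(sol[:2],np.sqrt(sol[2]+sol[:2]@sol[:2]),cv2.minEnclosingCircle(np.float32(pts)))
y=m&(h[...,0]>15)&(h[...,0]<35)&(h[...,1]>110)&(np.hypot(Q[...,0]-sol[0],Q[...,1]-sol[1])>12); p=Q[y][:,:2];print(len(p),p.mean(0)); w=p.mean(0)-sol[:2]; print(np.degrees(np.arctan2(-w[1],-w[0])))
x0,y0=cn.min(0)-12;x1,y1=cn.max(0)+12; save('p2c',cv2.resize(im[y0:y1,x0:x1],(600,int(600*(y1-y0)/(x1-x0))),interpolation=cv2.INTER_CUBIC)[:600])
E
```

```text
near 11.33 [507.97 224.16 144.07] w 28.16 F [-1.54 -0.28 -3.11] T [-0.02 -0.02 -0.06]
[287  62] [345 123]
[508.86294292 303.73975559] 19.658162154848995 ((508.7978820800781, 303.7476806640625), 20.000883102416992)
30 [494.01488391 310.09468904]
-23.17080800262633
```

View pics/p2c.png

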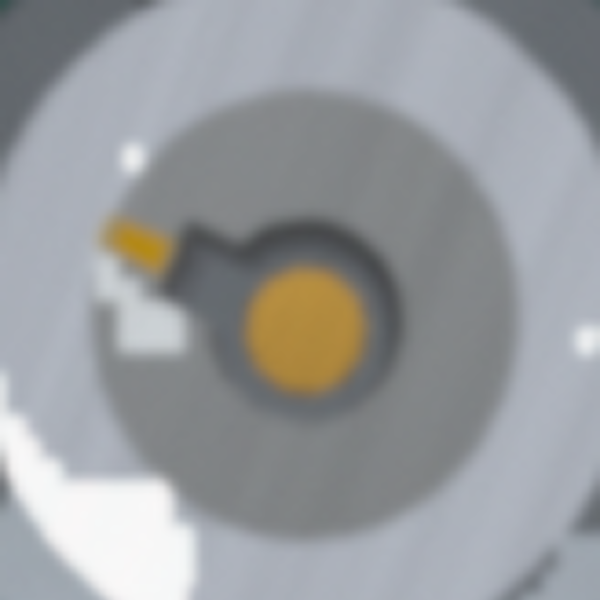

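The hub is at (508.9,303.8), in agreement with the first look, with the keyway at -23°. The key is held at about +13°, so I rotate by -36.5°, lower it under a force guard and see where it stops. I expect key-on-face near TCP z 92 and the ejector near 75.

```bash
cat >> h.py <<'E'
HUB=np.array([508.85,303.8]); OFF=np.array([-0.4,0.8,0])
def Rz(deg):
    a=np.radians(deg); return np.array([[np.cos(a),-np.sin(a),0],[np.sin(a),np.cos(a),0],[0,0,1]])@R0
def pos(deg,z,dx=0,dy=0):
    o=Rz(deg)@OFF; return (HUB[0]-o[0]+dx,HUB[1]-o[1]+dy,z)
E
python3 - <<'E'
from h import *
phi=-36.5
ctrl.move_l(pos(phi,145),Rz(phi),vel=120); rep('above')
ctrl.move_l(pos(phi,113),Rz(phi),vel=100); rep('low')
print(ctrl.move_l(pos(phi,77),Rz(phi),vel=40,threshold=6)); rep('probe')
im,d=optics.grab_frame('scene'); save('s_p',cv2.resize(im[160:270,260:380],(600,550),interpolation=cv2.INTER_CUBIC))
im,d=optics.grab_frame('wrist'); save('w_p',im)
E
```

```text
above 12.2 [508.29 303.45 144.95] w 27.95 F [ 0.38  0.03 -1.67] T [-0.01 -0.06 -0.05]
low 12.67 [508.08 304.07 112.4 ] w 28.1 F [-0.55 -0.13 -1.95] T [-0.03  0.   -0.02]
False
probe 13.72 [508.76 304.74  77.33] w 28.37 F [-0.4  -0.65 -2.22] T [-0.03  0.01  0.07]
```

View pics/s_p.png

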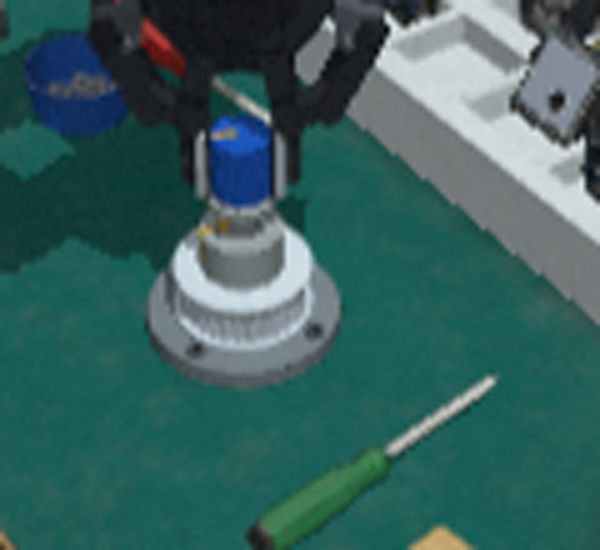

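View pics/w_p.png

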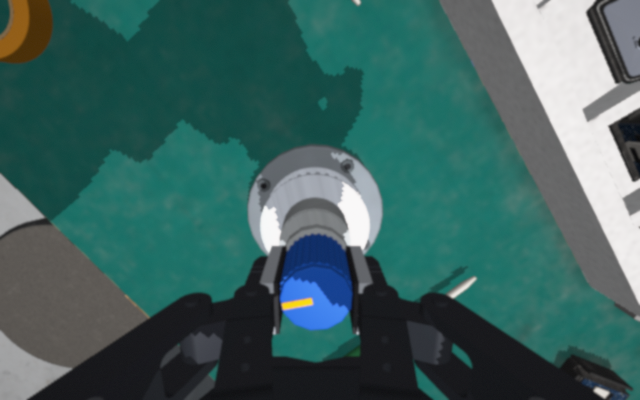

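The shaft is straight in with no contact: TCP 77 is below the key-stop level of 92, so the key is in the keyway. In the scene crop the key sits at (225,225) beside the hub's mark at (205,235). Now I press down, watching the force. I expect 4 to 9 N of spring from 75.5 to 61.5, then a steep rise.

```bash
python3 - <<'E'
from h import *
phi=-36.5
ctrl.gripper_to(20,100)
for z in (70,66,63.5,62):
    ctrl.move_l(pos(phi,z),Rz(phi),vel=40); rep(z)
for z in (61,60,59,58):
    ctrl.move_l(pos(phi,z),Rz(phi),vel=30); ctrl.hold(0.1); s=rep(z)
    if s['force'][2]>14: break
im,d=optics.grab_frame('scene'); save('s_h',cv2.resize(im[160:270,260:380],(600,550),interpolation=cv2.INTER_CUBIC))
E
```

```text
70 14.36 [508.92 304.82  70.45] w 28.03 F [-0.69 -0.12  2.8 ] T [ 0.02  0.06 -0.06]
66 14.61 [508.93 304.84  66.56] w 27.65 F [-0.94  0.92  3.88] T [-0.03  0.1  -0.01]
63.5 14.86 [508.97 304.86  64.17] w 28.03 F [-1.3  -0.42  5.76] T [-0.02  0.15 -0.03]
62 15.11 [508.95 304.82  62.76] w 28.21 F [-0.91  0.19  6.78] T [ 0.    0.23 -0.04]
61 15.46 [509.01 304.85  61.93] w 27.78 F [-0.62 -0.25  6.02] T [-0.07  0.27  0.01]
60 15.81 [509.03 304.93  61.78] w 27.88 F [-3.32 -1.7  11.92] T [-0.21  0.53  0.02]
59 16.16 [509.06 304.94  61.76] w 27.55 F [-4.69 -2.15 15.75] T [-0.35  0.88  0.02]
```

View pics/s_h.png

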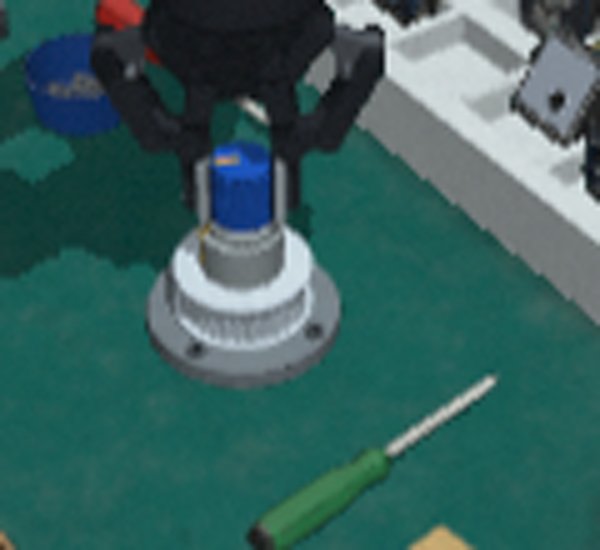

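TCP z stalls at 61.8 (predicted 61.5) while the force climbs past the 9 N spring maximum. The crop shows the collar on the hub at (243,235) with the marks in line. One last stability and height check before handing in.

```bash
python3 - <<'E'
from h import *
ctrl.hold(0.6); s=rep('hold'); im,d=optics.grab_frame('wrist'); save('w_end',im)
c=cam('wrist',s);K,R,o=c; v,u=np.mgrid[0:400,0:640]; ray=np.stack([(u-K[0,2])/K[0,0],(v-K[1,2])/K[1,1],np.ones_like(u)],-1)
P=o+(ray@R.T)*d[...,None]; h=cv2.cvtColor(im,cv2.COLOR_RGB2HSV)
m=(h[...,0]>100)&(h[...,0]<125)&(h[...,1]>130)&(np.hypot(P[...,0]-509,P[...,1]-304)<20)&(P[...,2]>97)&(P[...,2]<108)
q=P[m]; print('knob top z (want 102)',np.median(q[:,2]),'centre',(q.min(0)+q.max(0))[:2]/2)
A=np.c_[q[:,:2],np.ones(len(q))]; print('top slope',np.linalg.lstsq(A,q[:,2],rcond=None)[0][:2])
y=(h[...,0]>15)&(h[...,0]<35)&(h[...,1]>110)&(np.hypot(P[...,0]-509,P[...,1]-304)<16)&(P[...,2]>97)&(P[...,2]<108)
p=P[y][:,:2];vt=np.linalg.svd(p-p.mean(0))[2][0]; vt*=-np.sign(vt[0]);print('mark angle',np.degrees(np.arctan2(-vt[1],-vt[0])))
E
```

```text
hold 16.81 [509.03 304.92  61.73] w 27.54 F [-4.76 -1.72 16.62] T [-0.36  0.91  0.01]
knob top z (want 102) 101.86653945144371 centre [509.81792224 304.19828769]
top slope [-0.03075299 -0.04700296]
mark angle -24.658488595572535
```

```bash
python3 - <<'E'
from h import *
ctrl.finish_job(); 
E
```

```text
the job is handed in; nothing more can be done
```

I took the small blue-knobbed shaft out of its holder, turned it by -36.5°, lowered it into the bore with the key in the keyway, and pressed it home. I handed in at about t = 17 s with the gripper still holding it down; no verdict is reported.

**Last checks that agreed:**
- **Height:** the knob top measured 101.9 mm, where 102 means fully home, and the tool stopped moving at the predicted height.
- **Push:** it was steady at about 16.6 N, above the spring's 9 N maximum, with the grip at about 27.5 mm.
- **Key:** the yellow mark measured -24.7° against -23° for the keyway.
- **Axis:** the knob centre was about 1 mm from the measured hub centre.

**What failed or disagreed:**
- **First grasp:** it closed above the knob without touching anything. Both cameras showed the fingertips about 36 mm behind the stated tool frame, so I corrected for that, and the second grasp held.
- **Knob-top slope:** the depth fit gave about 0.056 rad, inside the 0.08 limit. I put this down to noise, since the shaft slid in without contact and the collar looks seated.
- **Bystanders:** I did not measure them afterwards. Nothing was touched on the way, and the ones in view looked undisturbed.

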